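Push the sample carrier round the corner to the reading head

ROBOT

A 6-joint arm with a two-finger parallel gripper is mounted at the origin on the work surface. World frame = base frame: x ahead of the robot, y to its left, z up, the work surface at z = 0. Lengths are in m, angles in rad, forces in N, time in s.
With the tool pointing down it reaches from about 0.3 to 0.75 m from the base axis. Payload 8.5 kg.
Tool frame: the origin (TCP) lies at the centre of the arm's flange, where the gripper is bolted on; the fingertips stand 173 mm ahead of it and the grasp point (between the pads) lies 155 mm ahead of it; z points along the fingers, y is the direction in which the jaws open and shut (so a half turn about z gives the same grasp; the last joint's range is limited). The gripper opens to 85 mm and grips with 20 to 120 N. Pads are 22 mm wide; open, the fingers measure 114 mm over their backs; the gripper's body (76 mm by 85 mm) begins 54 mm behind the grasp point. The pads swing forward as they close: fully open they stand 13 mm farther back than shut.
Start: joints at [1.056, 0.381, 1.297, -0, 1.464, -0.215], TCP at [0.162, 0.525, 0.405] pointing down, gripper open.
Joint ranges: [-3.11, 3.11], [-0.89, 2.33], [0.22, 2.48], [-1.42, 4.56], [0.17, 2.85], [-2.88, 2.88]. Speed limits (rad/s): [2.39, 2.39, 3.14, 3.14, 3.14, 3.14].

INTERFACE

Orientations are given as a unit quaternion [x, y, z, w].
In Python, from cell import arm, viewer gives the robot as it stands.
- The arm moves only by the tool move_arm, never from a script. Its argument "steps" is a list that holds one entry, the list of rows, each a list of 7 numbers: the finger opening in cm, from 0 to 8.54, then the shift along the tool's x, y, z in cm, then the turn, a rotation vector about the tool's x, y, z in degrees. In form: [[[gripper, dx, dy, dz, ax, ay, az], ...]]. A call has 1 to 10 rows; each row is the pose to reach, as a shift and turn from the pose measured when the call began, along the tool's axes at that moment; what a row does not reach only later rows make up. A row lasts 1/10 s, in which the tool goes at most 50 mm and 8.59 degrees, less where a joint would pass 70% of its speed; a pose out of reach is approached as far as the arm can. A call with a gripper value outside its range is refused whole. The fingers move at their own pace and stop on an object; "grip_force" is the grip in N (left out, the last holds). Time passes only in rows, so rows that repeat a pose let the fingers close. It gives the time, the measured TCP pose, the force and the opening at its end, in the units of the state.
- arm.get_obs(): the state, without advancing time (a new reading comes with each control period).
- viewer.capture(name): name is "scene" or "top"; returns the picture (420x560x3 uint8, red, green, blue); there is no depth.
- viewer.camera_params(name): a dict with "camera_matrix" (3x3 intrinsics, pixels), "R" (3x3) and "t" (3): a world point X has camera coordinates R X + t. Camera axes: x right, y down, z forward; pixel columns grow to the right and rows downward; lengths in m; the calibration is good to about 2 mm. A picture is of the moment at which its call begins. camera_params takes no time and is no camera call.
- arm.close_job(): hands the job in, once; it reports no verdict.
The state is a dict: "t": time; "q": joint angles; "qd": joint speeds; "joint_efforts": joint torques, N m; "ee_pos": TCP position; "tool_rot": TCP orientation; "ft_force": force on the tool from outside, world axes, zero at the start; "wrist_torque": the same for the moment, N m; "width": finger opening in m.
Only numpy, scipy, OpenCV 4.12 (cv2) and the standard library are available. Lean on these libraries where they do the work, as an engineer would, in place of code of your own. Each camera call takes 0.05 s, during which the arm holds its last target. There are 200 camera calls.

TASK

Bring the sample up to the reading head: with the fingertips, push the orange sample carrier along the long leg of the L-shaped slot to the corner, then push it along the short leg all the way to its end, fully home between the green marks. Only push it, never lift it, and leave everything else on the bench where it stands.

Things in the scene. Friction and masses are not known exactly. Their poses are not given: they have to be found in the camera images.
- stage: Fixed flat housing, blue-grey top, 170 (x) by 210 (y) by 28 mm high; origin at centre of underside, z up. L-shaped slot 16 mm wide in its top plate: long leg along y, x -35 mm, from y +73 mm (edge) to the corner; short leg from the corner along +x at y -55 mm, to x +43 mm (edge). Beyond that end a black reading head 24 x 60 mm stands 34 mm above the plate, near face at x +59 mm.
- carrier: Follower, about 0.3 kg, captive in the slot, slides with 1 to 3 N, stays where left. Orange post 26 mm across, 34 to 72 mm above the bench, a blue-capped vial fixed on it up to 86 mm. Below: 12 mm pin in the slot, 50 mm foot disc inside the housing with 5 mm vertical play. Origin on its axis under the foot, 5 mm above the bench. Starts in the long leg, away from the corner, at stage y over +15 mm.
- corner (a point): Centre of the slot's corner on the plate's top face (stage x -35, y -55, z 28 mm), axes as the stage. Pushed along the long leg (stage -y), the carrier's pin is stopped here with its axis at stage y -57 mm; then it is free to go along +x.
- seat (a point): End of the short leg, between two thin green marks, on the plate's top face (stage x +35, y -55, z 28 mm), axes as the stage. Pushed fully home, the carrier's pin is stopped with its axis at stage x +37 mm.
- spare_vial: Spare glass vial with a white cap, 20 mm diameter, 40 mm high, standing loose on the stage's top plate at the side away from the slot. Origin at the centre of its underside.
- cuvette_case: Grey open cuvette case 45 by 75 by 18 mm lying on the bench beyond the stage. Origin at the centre of its underside.
- petri_dish: Glass petri dish 70 mm across, 14 mm high, on the bench beside the corner end of the stage. Origin at the centre of its underside.
- tube_rack: Orange tube rack 90 by 130 by 35 mm. Origin at the centre of its underside.
- tip_box: Pipette tip box with a blue lid, 88 by 123 by 85 mm. Origin at the centre of its underside.
- wash_bottle: White wash bottle with a blue cap, 68 mm across, 170 mm high. Origin at the centre of its underside.
- reagent_jar: Glass jar with a blue label and white cap, 68 mm across, 100 mm high. Origin at the centre of its underside.
There are look-alikes about, which are no part of the job. Leave any yellow look-alike of the carrier alone.

How it is judged:
On the way, in this order (a step that is already met when the one before it is completed fails the run):
1. the carrier is at the corner of the slot (y of carrier in the frame of stage below -0.045 m and x of carrier in the frame of stage below -0.022 m), for 0.02 s.
2. the carrier is at the end of the short leg (x of carrier in the frame of stage above 0.032 m and y of carrier in the frame of stage between -0.065 and -0.045 m), for 0.2 s.
At the end, for the whole second after the job is handed in: The carrier stands upright and at rest in the short leg, its axis within 5 mm of the stop at the end of that leg (stage x over 32 mm, y -55 mm within 10 mm) (all of step 2 and linear speed of carrier below 0.01 m/s and angle between carrier's own z axis and vertical below 0.05 rad and z of carrier in the frame of stage below 0.0075 m); the robot touches nothing.
It fails at once if the carrier is lifted (more than 3.5 mm) (z of carrier in the frame of stage above 0.0085 m).
It fails at once if the spare vial, cuvette case or petri dish is displaced by more than 15 mm or tipped over (distance of any of spare_vial, cuvette_case, petri_dish from where it was at the start of the episode above 0.015 m or angle between any of spare_vial, cuvette_case, petri_dish's own z axis and vertical above 0.5 rad).
It fails at once if the tube rack, tip box, wash bottle or jar is displaced by more than 15 mm or tipped over (distance of any of tube_rack, tip_box, wash_bottle, reagent_jar from where it was at the start of the episode above 0.015 m or angle between any of tube_rack, tip_box, wash_bottle, reagent_jar's own z axis and vertical above 0.5 rad).
It also fails if it takes over 48 s, if anything falls off the work surface, if the arm or the gripper's body presses on something with over 40 N, if the wrist force passes 120 N, or if a joint passes its speed limit or range.

## Working session

There is one attempt and no reset: what is moved stays moved. The work goes in short steps, Python scripts to look and compute and a tool call to move; the robot and the scene stay as the last step left them, time stands still between calls to the robot, and variables do not carry over. Pictures are saved under pics/ and viewed, about 8 in all and at most 12, crops included, and the job is handed in when it is done.

Besides the shell and the picture viewer there is one more tool, called after ">>>" as name(argument=value, ...), one argument or row to a line, values as JSON. move_arm: Moves the arm, as the interface text tells. Its arguments: {"type":"object","properties":{"steps":{"type":"array","items":{"type":"array","items":{"type":"array","items":{"type":"number"}}}},"grip_force":{"type":"number"}},"required":["steps"]}

```bash
mkdir -p pics; python3 - <<'E'
from cell import arm, viewer
import cv2
for n in ("scene","top"):
    p=viewer.capture(n); cv2.imwrite(f"pics/{n}0.png",p[:,:,::-1])
    c=viewer.camera_params(n); print(n,c)
o=arm.get_obs(); print(o["t"],o["ee_pos"],o["tool_rot"],o["ft_force"],o["width"])
E
```

```text
scene {'camera_matrix': array([[526.80166975,   0.        , 281.17289321],
       [  0.        , 526.80166975, 204.0134243 ],
       [  0.        ,   0.        ,   1.        ]]), 'R': array([[ 0.8842421 ,  0.46700712,  0.0045011 ],
       [ 0.28803499, -0.53773495, -0.79238688],
       [-0.36762991,  0.70195831, -0.61000228]]), 't': array([-0.5000345 , -0.12279278,  1.54399962])}
top {'camera_matrix': array([[437.35864828,   0.        , 275.72030379],
       [  0.        , 437.35864828, 209.52464806],
       [  0.        ,   0.        ,   1.        ]]), 'R': array([[ 2.55064424e-02, -9.99674542e-01,  4.80768433e-04],
       [-9.98860860e-01, -2.55050770e-02, -4.03295712e-02],
       [ 4.03287076e-02,  5.48443112e-04, -9.99186316e-01]]), 't': array([-0.00770337,  0.549003  ,  1.16364205])}
0.1 [0.16240263 0.52543051 0.40417355] [ 1.49323795e-01  9.88788132e-01 -6.19704893e-04 -2.23443068e-04] [ 0.96289483 -0.28634693  0.38992308] 0.08555161475314244
```

View pics/top0.png

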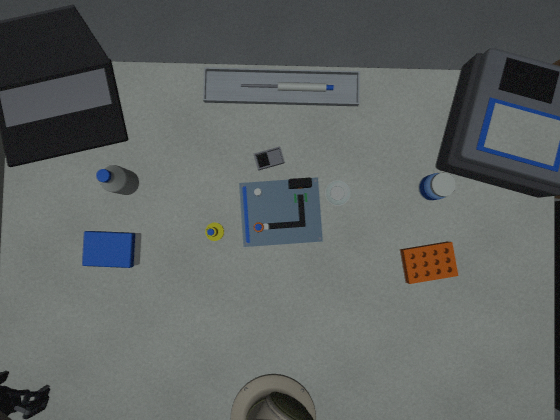

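View pics/scene0.png

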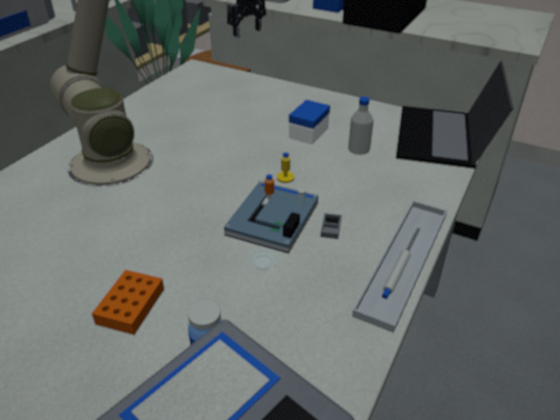

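Top view: the stage spans about (240–323, 178–246). The orange carrier is at about (260,227) in the slot, and a yellow look-alike stands off the stage at (214,231). The orange one in the slot fits the description, so I'll confirm it in an enlarged crop.

```bash
python3 - <<'E'
import cv2
a=cv2.imread("pics/top0.png")[165:260,200:355]
cv2.imwrite("pics/crop1.png",cv2.resize(a,None,fx=5,fy=5,interpolation=cv2.INTER_CUBIC))
E
```

```text
(no output)
```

View pics/crop1.png

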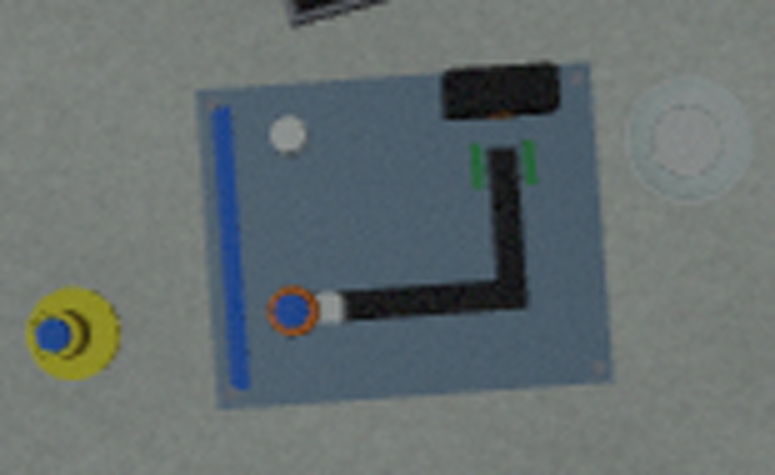

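The orange ring with the blue cap, in the slot at crop (292,311), is the carrier. The yellow one stands on the bench on its own disc at crop (72,333). The short leg ends at crop (502,148) between the green marks. Next I'll fit the stage pose.

```bash
cat > h.py <<'E'
import numpy as np
from cell import arm, viewer
from scipy.spatial.transform import Rotation as Rn
def ray(px,z,n="top"):
    c=viewer.camera_params(n);K,R,t=c["camera_matrix"],c["R"],c["t"]
    d=R.T@np.linalg.solve(K,[px[0],px[1],1]); o=-R.T@t
    return (o+d*(z-o[2])/d[2])[:2]
def crop(p): return np.array(p)/5+[200-.4,165-.4]
E
python3 - <<'E'
from h import *
S=np.array([(85,105),(85,-105),(-85,-105),(-85,105),(-43,-63),(43,-47),(43,-63),(-43+16,-47)])/1e3
P=[(197,91),(590,64),(612,381),(219,408),(526,306),(488,148),(517,148),(498,281)]
W=np.array([ray(crop(p),.028) for p in P])
cs,cw=S.mean(0),W.mean(0); a,b=S-cs,W-cw
th=np.arctan2((a[:,0]*b[:,1]-a[:,1]*b[:,0]).sum(),(a*b).sum())
R=np.array([[np.cos(th),-np.sin(th)],[np.sin(th),np.cos(th)]]);o=cw-R@cs
print("yaw",np.degrees(th),"origin",o); print("resid mm",((W-S@R.T-o)*1e3).round(1).tolist())
st=lambda w:(R.T@(w-o)*1e3).round(1)
print("carrier cap",st(ray(crop((292,311)),.086)),"post",st(ray(crop((294,311)),.072)))
print("spare",st(ray(crop((288,133)),.068)),"yellow disc",st(ray(crop((72,333)),.01)))
ob=arm.get_obs();T=Rn.from_quat(ob["tool_rot"]).as_matrix()
ty=np.degrees(np.arctan2(T[1,1],T[0,1]));print("tool y angle",ty,"need",np.degrees(th)+90)
for s in [(-35,100),(-35,-57)]:
    w=o+R@(np.array(s)/1e3); d=np.append(w,.40)-ob["ee_pos"]; print(s,w,"tool shift cm",(T.T@d*100).round(2))
E
```

```text
yaw 5.377697439011568 origin [ 0.54295002 -0.00640383]
resid mm [[-0.9, -0.6], [-0.9, 0.3], [0.7, 1.0], [0.9, -1.1], [1.2, 1.5], [0.3, -0.4], [-0.8, 0.1], [-0.4, -0.8]]
carrier cap [-36.   59.7] post [-36.1  59.2]
spare [55.  56.4] yellow disc [-39.5 181.3]
tool y angle 72.82452265934847 need 95.37769743901157
(-35, 100) [0.49873199 0.0898758 ] tool shift cm [-45.   -31.68   0.45]
(-35, -57) [ 0.51344615 -0.06643317] tool shift cm [-51.02 -46.18   0.46]
```

The fit residuals are about 1 mm. The carrier is at stage (-36, 59). I'll close the jaws, align the yaw and go above the far side of the post.

>>> move_arm(
  steps=[
    [[0,-45,-31.7,0,0,0,-22.5],[0,-45,-31.7,0,0,0,-22.5],[0,-45,-31.7,0,0,0,-22.5],[0,-45,-31.7,0,0,0,-22.5],[0,-45,-31.7,0,0,0,-22.5],[0,-45,-31.7,0,0,0,-22.5],[0,-45,-31.7,0,0,0,-22.5],[0,-45,-31.7,0,0,0,-22.5],[0,-45,-31.7,0,0,0,-22.5],[0,-45,-31.7,0,0,0,-22.5]],
  ],
  grip_force=40,
)

```text
t: 1.1
ee_pos: [0.4626, 0.1358, 0.4044]
tool_rot: [-0.046, 0.999, -0.0, -0.001]
ft_force: [1.3, 0.6, 0.9]
width: -0.0
```

```bash
cat >> h.py <<'E'
th=np.radians(5.378);R2=np.array([[np.cos(th),-np.sin(th)],[np.sin(th),np.cos(th)]]);O=np.array([.54295,-.0064])
def stat(*targets):
    """print the tool in the stage frame (mm) and the tool shifts (cm) to stage targets (x,y,tip z in mm)"""
    ob=arm.get_obs();p=ob["ee_pos"];T=Rn.from_quat(ob["tool_rot"]).as_matrix();tip=p+T[:,2]*.173
    print("t",ob["t"],"tip",(R2.T@(tip[:2]-O)*1e3).round(1),(tip[2]*1e3).round(1),"z-axis",T[:,2].round(3),"yaw err",round(np.degrees(np.arctan2(T[1,1],T[0,1]))-95.378,2),"F",ob["ft_force"].round(1),"w",ob["width"])
    for s in targets:
        d=np.append(O+R2@(np.array(s[:2])/1e3),s[2]/1e3)-tip; print(s,(T.T@d*100).round(2))
def look(name,box=(200,165,355,260)):
    import cv2
    a=viewer.capture("top")[:,:,::-1][box[1]:box[3],box[0]:box[2]]
    cv2.imwrite(f"pics/{name}.png",cv2.resize(a,None,fx=5,fy=5,interpolation=cv2.INTER_CUBIC))
E
python3 -c "
from h import *
stat((-35,102,42))"
```

```text
t 1.1 tip [-66.9 148.9] 231.4 z-axis [-0.001 -0.001 -1.   ] yaw err -0.07 F [1.3 0.6 0.9] w -1.1232564416420956e-05
(-35, 102, 42) [-3.22 -4.67 18.94]
```

>>> move_arm(
  steps=[
    [[0,-3.2,-4.6,0,0,0,0],[0,-3.2,-4.6,0,0,0,0],[0,-3.2,-4.6,3,0,0,0],[0,-3.2,-4.6,6,0,0,0],[0,-3.2,-4.6,9,0,0,0],[0,-3.2,-4.6,12,0,0,0],[0,-3.2,-4.6,14.5,0,0,0],[0,-3.2,-4.6,14.5,0,0,0],[0,-3.2,-4.6,14.5,0,0,0],[0,-3.2,-4.6,14.5,0,0,0]],
  ],
)

```text
t: 2.1
ee_pos: [0.4988, 0.093, 0.2607]
tool_rot: [-0.046, 0.999, -0.001, 0.001]
ft_force: [0.2, -0.5, 0.1]
width: 0.0003
```

```bash
python3 -c "
from h import *
stat((-35,102,42))
look('c2')"
```

```text
t 2.1 tip [-34.5 102.9] 87.7 z-axis [ 0.001 -0.001 -1.   ] yaw err -0.05 F [ 0.2 -0.5  0.1] w 0.00028789402377918605
(-35, 102, 42) [ 0.06 -0.08  4.57]
```

View pics/c2.png

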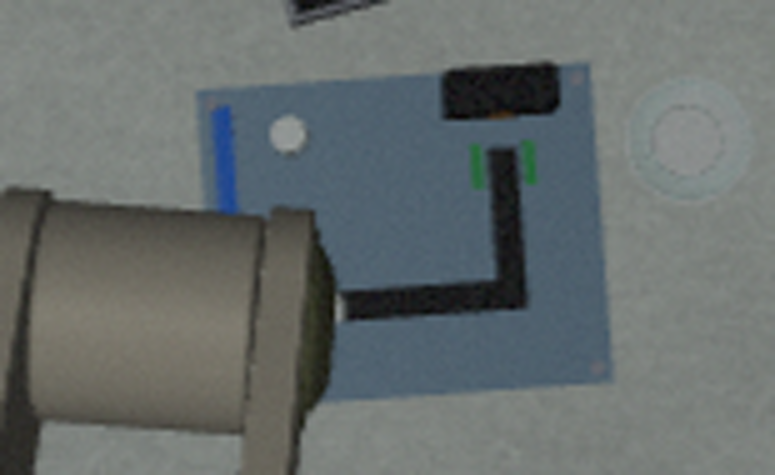

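The view shows the arm hiding the carrier, with the foot edge still at crop (340,307), so it hasn't moved. I'll go down and creep toward contact.

>>> move_arm(
  steps=[
    [[0,0,0,1.5,0,0,0],[0,0,0,3,0,0,0],[0,0,0,4,0,0,0],[0,0,0,4.5,0,0,0],[0,0,0,4.5,0,0,0],[0,0,-0.4,4.5,0,0,0],[0,0,-0.8,4.5,0,0,0],[0,0,-1.2,4.5,0,0,0],[0,0,-1.6,4.5,0,0,0],[0,0,-2.0,4.5,0,0,0]],
  ],
)

```text
t: 3.15
ee_pos: [0.5014, 0.0729, 0.2177]
tool_rot: [-0.046, 0.999, -0.001, 0.003]
ft_force: [-2.1, 6.8, 21.3]
width: 0.0002
```

```bash
python3 -c "
from h import *
stat((-35,-28.5,42))"
```

```text
t 3.15 tip [-32.9  82.6] 44.7 z-axis [ 0.006 -0.001 -1.   ] yaw err -0.06 F [-2.1  6.8 21.3] w 0.0001938454371106755
(-35, -28.5, 42) [  0.2  -11.11   0.29]
```

The 21 N upward force means the tips are pressing on something about 45 mm high. I'll back off and rise a little.

>>> move_arm(
  steps=[
    [[0,0,0.5,-0.3,0,0,0],[0,0,1,-0.6,0,0,0],[0,0,1,-1.0,0,0,0],[0,0,1,-1.0,0,0,0]],
  ],
)

```text
t: 3.55
ee_pos: [0.5004, 0.0829, 0.2281]
tool_rot: [-0.047, 0.999, -0.001, 0.003]
ft_force: [-0.1, 0.5, -0.1]
width: 0.0
```

```bash
python3 - <<'E'
from h import *
import cv2
stat()
a=viewer.capture("scene")[:,:,::-1][150:270,200:360]
cv2.imwrite("pics/s3.png",cv2.resize(a,None,fx=5,fy=5,interpolation=cv2.INTER_CUBIC))
E
```

```text
t 3.55 tip [-32.8  92.6] 55.1 z-axis [ 0.007 -0.001 -1.   ] yaw err -0.04 F [-0.1  0.5 -0.1] w 2.7787065385585282e-05
```

View pics/s3.png

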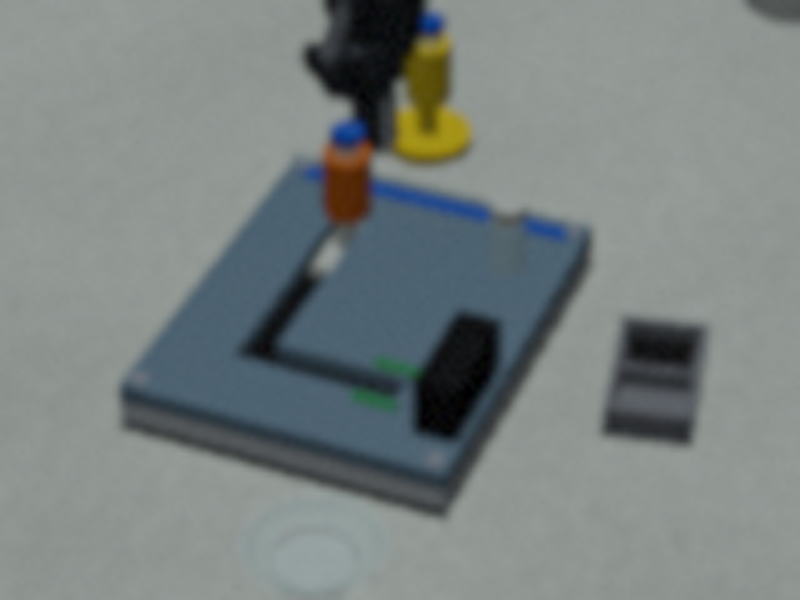

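The scene view shows the carrier upright at crop (347,180), with the blue stripe flat and the fingers behind the post. I'll compute the true tip height from the picture.

```bash
python3 - <<'E'
from h import *
c=viewer.camera_params("scene")
for s in [(-33,92.6),(-22,92.6),(-33,78)]:
  w=O+R2@(np.array(s)/1e3)
  for z in (.038,.055):
    p=c["camera_matrix"]@(c["R"]@np.append(w,z)+c["t"]); p=p[:2]/p[2]; print(s,z,((p-[200,150])*5).round())
E
```

```text
(-33, 92.6) 0.038 [372. 170.]
(-33, 92.6) 0.055 [372. 144.]
(-22, 92.6) 0.038 [391. 175.]
(-22, 92.6) 0.055 [391. 148.]
(-33, 78) 0.038 [361. 185.]
(-33, 78) 0.055 [361. 158.]
```

The image agrees with the 55 mm tip height, so the plate wasn't what the tips hit. Most likely a wide knuckle above the tips pressed on the vial cap. Turning the tool 90° puts its narrow side toward the post. I'll check joint 6 first.

```bash
python3 - <<'E'
from h import *
stat((-35,100,75)); print(arm.get_obs()["q"].round(3))
E
```

```text
t 3.6 tip [-32.9  92.6] 54.8 z-axis [ 0.007 -0.001 -1.   ] yaw err -0.05 F [-0.3 -0.7  0. ] w -0.000698678420588896
(-35, 100, 75) [ 0.2   0.74 -2.02]
[-7.000e-02  5.150e-01  1.667e+00 -1.000e-03  9.530e-01 -1.733e+00]
```

>>> move_arm(
  steps=[
    [[0,0.1,0.8,-1,0,0,0],[0,0.1,1.0,-4,0,0,8],[0,0.1,1.0,-6,0,0,16],[0,0.1,1.0,-6,0,0,24],[0,0.1,1.0,-6,0,0,32],[0,0.1,1.0,-6,0,0,40],[0,0.1,1.0,-6,0,0,48],[0,0.1,1.0,-6,0,0,56],[0,0.1,1.0,-6,0,0,64],[0,0.1,1.0,-6,0,0,72]],
  ],
)

```text
t: 4.6
ee_pos: [0.4979, 0.0931, 0.2883]
tool_rot: [0.552, 0.834, 0.001, 0.003]
ft_force: [-0.6, 0.2, 0.9]
width: -0.0001
```

>>> move_arm(
  steps=[
    [[0,0,0,0,0,0,8],[0,0,0,0,0,0,18],[0,0,0,0,0,0,18],[0,0,0,0,0,0,18]],
  ],
)

```text
t: 5.0
ee_pos: [0.4977, 0.0934, 0.2885]
tool_rot: [0.674, 0.738, 0.002, 0.003]
ft_force: [0.8, 0.9, -0.7]
width: -0.0003
```

```bash
python3 - <<'E'
from h import *
stat((-35,98,40))
E
```

```text
t 5.0 tip [-34.5 103.4] 115.5 z-axis [ 0.007 -0.001 -1.   ] yaw err -90.2 F [ 0.8  0.9 -0.7] w -0.0003058058025515815
(-35, 98, 40) [-0.53 -0.1   7.55]
```

>>> move_arm(
  steps=[
    [[0,-0.3,0,2.5,0,0,0],[0,-0.3,0,5,0,0,0],[0,-0.3,0,7,0,0,0],[0,-0.3,0,7.6,0,0,0],[0,-0.3,0,7.6,0,0,0],[0,-0.3,0,7.6,0,0,0],[0,-0.3,0,7.6,0,0,0]],
  ],
)

```text
t: 5.7
ee_pos: [0.4987, 0.0904, 0.2135]
tool_rot: [0.674, 0.739, 0.003, 0.003]
ft_force: [0.1, -0.2, 0.5]
width: -0.0001
```

```bash
python3 - <<'E'
from h import *
stat((-35,60,40))
E
```

```text
t 5.7 tip [-33.5 100.2] 40.5 z-axis [ 0.009 -0.001 -1.   ] yaw err -90.16 F [ 0.1 -0.2  0.5] w -6.448300618097419e-05
(-35, 60, 40) [-4.02 -0.14  0.06]
```

No load, and the tip is at 40 mm. Creeping in.

>>> move_arm(
  steps=[
    [[0,-0.5,0,0,0,0,0],[0,-1.0,0,0,0,0,0],[0,-1.4,0,0,0,0,0],[0,-1.8,0,0,0,0,0],[0,-2.2,0,0,0,0,0],[0,-2.6,0,0,0,0,0],[0,-3.0,0,0,0,0,0],[0,-3.4,0,0,0,0,0]],
  ],
)

```text
t: 6.5
ee_pos: [0.5019, 0.0563, 0.2136]
tool_rot: [0.674, 0.739, 0.003, 0.004]
ft_force: [-0.7, 2.0, 2.1]
width: 0.0002
```

```bash
python3 - <<'E'
from h import *
stat((-35,-33,40))
E
```

```text
t 6.5 tip [-33.5  65.9] 40.7 z-axis [ 0.009 -0.001 -1.   ] yaw err -90.16 F [-0.7  2.   2.1] w 0.00017343679454444124
(-35, -33, 40) [-9.9  -0.12  0.08]
```

Pushing with about 2 N. Continuing along the long leg.

>>> move_arm(
  steps=[
    [[0,-0.5,0,0,0,0,0],[0,-1.0,0,0,0,0,0],[0,-1.5,0,0,0,0,0],[0,-2.0,-0.1,0,0,0,0],[0,-2.5,-0.1,0,0,0,0],[0,-3.0,-0.1,0,0,0,0],[0,-3.5,-0.1,0,0,0,0],[0,-4.0,-0.1,0,0,0,0],[0,-4.5,-0.1,0,0,0,0],[0,-5.0,-0.1,0,0,0,0]],
  ],
)

```text
t: 7.5
ee_pos: [0.5054, 0.0059, 0.2136]
tool_rot: [0.674, 0.739, 0.003, 0.003]
ft_force: [-0.4, 1.8, 0.4]
width: 0.0001
```

>>> move_arm(
  steps=[
    [[0,-0.5,0,0,0,0,0],[0,-1.0,0,0,0,0,0],[0,-1.5,0,0,0,0,0],[0,-2.0,0,0,0,0,0],[0,-2.5,0,0,0,0,0],[0,-3.0,0,0,0,0,0],[0,-3.4,0,0,0,0,0],[0,-3.7,0,0,0,0,0],[0,-4.0,0,0,0,0,0]],
  ],
)

```text
t: 8.4
ee_pos: [0.5091, -0.0341, 0.2137]
tool_rot: [0.674, 0.739, 0.003, 0.003]
ft_force: [-0.4, 0.7, 0.6]
width: 0.0002
```

```bash
python3 - <<'E'
from h import *
stat((-35,-33,40))
E
```

```text
t 8.4 tip [-34.9 -24.7] 40.7 z-axis [ 0.009 -0.001 -1.   ] yaw err -90.17 F [-0.4  0.7  0.6] w 0.0001851573924436713
(-35, -33, 40) [-0.83 -0.01  0.07]
```

Approaching the stop in small steps.

>>> move_arm(
  steps=[
    [[0,-0.2,0,0,0,0,0],[0,-0.4,0,0,0,0,0],[0,-0.5,0,0,0,0,0],[0,-0.6,0,0,0,0,0],[0,-0.7,0,0,0,0,0]],
  ],
)

```text
t: 8.9
ee_pos: [0.5097, -0.0411, 0.2137]
tool_rot: [0.674, 0.739, 0.003, 0.003]
ft_force: [0.7, 1.1, -0.5]
width: 0.0001
```

>>> move_arm(
  steps=[
    [[0,-0.1,0,0,0,0,0],[0,-0.2,0,0,0,0,0],[0,-0.3,0,0,0,0,0]],
  ],
)

```text
t: 9.2
ee_pos: [0.5099, -0.0435, 0.214]
tool_rot: [0.674, 0.738, 0.003, 0.003]
ft_force: [0.1, 10.8, 5.9]
width: 0.0004
```

```bash
python3 - <<'E'
from h import *
stat((-35,-33,40))
E
```

```text
t 9.2 tip [-34.9 -33.8] 41.0 z-axis [ 0.008  0.001 -1.   ] yaw err -90.18 F [ 0.1 10.8  5.9] w 0.00042397934493225436
(-35, -33, 40) [ 0.08 -0.01  0.1 ]
```

The carrier is against the corner stop: resistance rose to 10.8 N at tip y -33.8. I'll back off, rise, turn back and go behind it on the -x side.

>>> move_arm(
  steps=[
    [[0,1,0,0,0,0,0],[0,2.5,0,0,0,0,0],[0,2.5,0,-4,0,0,0],[0,2.5,0,-8,0,0,0],[0,2.5,-4,-8,0,0,-8],[0,2.5,-4,-8,0,0,-16],[0,0,-4,-8,0,0,-24],[0,-2.2,-4,-8,0,0,-32],[0,-2.2,-4,-8,0,0,-40],[0,-2.2,-4,-8,0,0,-48]],
  ],
)

```text
t: 10.2
ee_pos: [0.4713, -0.0688, 0.2935]
tool_rot: [0.313, 0.95, 0.002, 0.004]
ft_force: [0.1, -0.3, -0.7]
width: 0.0
```

>>> move_arm(
  steps=[
    [[0,0,0,0,0,0,-8],[0,0,0,0,0,0,-16],[0,0,0,0,0,0,-24],[0,0,0,0,0,0,-32],[0,0,0,0,0,0,-42],[0,0,0,0,0,0,-42],[0,0,0,0,0,0,-42]],
  ],
)

```text
t: 10.9
ee_pos: [0.4713, -0.0683, 0.2935]
tool_rot: [-0.047, 0.999, 0.0, 0.004]
ft_force: [0.4, -0.8, 0.4]
width: -0.0002
```

```bash
python3 - <<'E'
from h import *
stat((-75,-56,40))
look("c4")
E
```

```text
t 10.9 tip [-75.8 -54.9] 120.5 z-axis [ 0.008  0.001 -1.   ] yaw err -0.0 F [ 0.4 -0.8  0.4] w -0.00017630874715990737
(-75, -56, 40) [-0.01 -0.11  8.05]
```

View pics/c4.png

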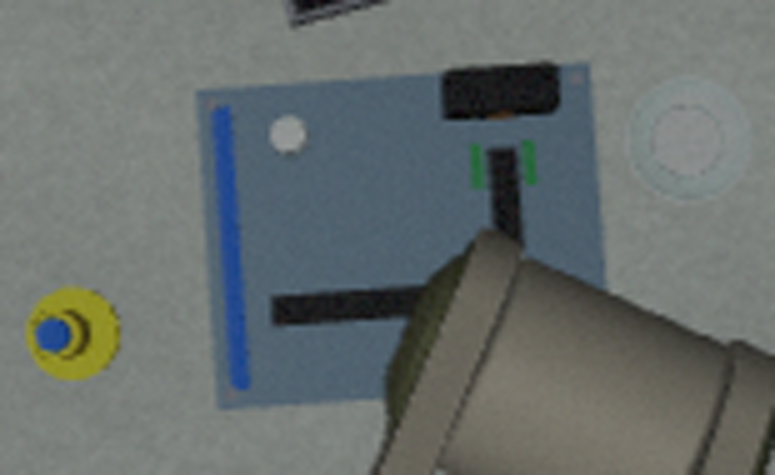

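The long leg is now empty back to crop (272,310), and the carrier is under the wrist at the corner. Going down.

>>> move_arm(
  steps=[
    [[0,0,-0.1,3,0,0,0],[0,0,-0.1,6,0,0,0],[0,0,-0.1,7.5,0,0,0],[0,0,-0.1,8.1,0,0,0],[0,0,-0.1,8.1,0,0,0],[0,0,-0.1,8.1,0,0,0]],
  ],
)

```text
t: 11.55
ee_pos: [0.4722, -0.0694, 0.2132]
tool_rot: [-0.046, 0.999, -0.0, 0.005]
ft_force: [-0.4, 0.5, 0.8]
width: 0.0001
```

>>> move_arm(
  steps=[
    [[0,-0.4,0,0,0,0,0],[0,-0.8,0,0,0,0,0],[0,-1.2,0,0,0,0,0],[0,-1.6,0,0,0,0,0],[0,-2.0,0,0,0,0,0],[0,-2.4,0,0,0,0,0]],
  ],
)

```text
t: 12.15
ee_pos: [0.4963, -0.0671, 0.2134]
tool_rot: [-0.046, 0.999, -0.0, 0.004]
ft_force: [-2.1, 0.1, 1.1]
width: -0.0001
```

```bash
python3 - <<'E'
from h import *
stat((13,-56,40))
E
```

```text
t 12.15 tip [-50.6 -56.1] 40.4 z-axis [ 0.009  0.    -1.   ] yaw err -0.08 F [-2.1  0.1  1.1] w -9.373948668001404e-05
(13, -56, 40) [-6.36  0.02  0.09]
```

In contact with about 2 N. Pushing along the short leg.

>>> move_arm(
  steps=[
    [[0,-0.5,0,0,0,0,0],[0,-1.0,0,0,0,0,0],[0,-1.5,0,0,0,0,0],[0,-2.0,0,0,0,0,0],[0,-2.5,0,0,0,0,0],[0,-3.0,0,0,0,0,0],[0,-3.5,0,0,0,0,0]],
  ],
)

```text
t: 12.85
ee_pos: [0.5316, -0.0638, 0.2136]
tool_rot: [-0.046, 0.999, -0.0, 0.004]
ft_force: [-0.7, -0.5, -1.2]
width: 0.0002
```

>>> move_arm(
  steps=[
    [[0,-0.5,0,0,0,0,0],[0,-1.0,0,0,0,0,0],[0,-1.5,0,0,0,0,0],[0,-1.9,0,0,0,0,0],[0,-2.2,0,0,0,0,0],[0,-2.4,0,0,0,0,0],[0,-2.4,0,0,0,0,0]],
  ],
)

```text
t: 13.55
ee_pos: [0.5558, -0.0615, 0.2139]
tool_rot: [-0.046, 0.999, -0.0, 0.005]
ft_force: [0.4, -0.1, 0.0]
width: -0.0
```

```bash
python3 - <<'E'
from h import *
stat((13,-56,40))
E
```

```text
t 13.55 tip [  9.2 -56.2] 40.9 z-axis [ 0.009  0.    -1.   ] yaw err -0.07 F [ 0.4 -0.1  0. ] w -4.156389690269034e-05
(13, -56, 40) [-0.38  0.02  0.09]
```

>>> move_arm(
  steps=[
    [[0,-0.1,0,0,0,0,0],[0,-0.2,0,0,0,0,0],[0,-0.3,0,0,0,0,0],[0,-0.4,0,0,0,0,0]],
  ],
)

```text
t: 13.95
ee_pos: [0.5598, -0.0612, 0.2139]
tool_rot: [-0.046, 0.999, -0.0, 0.004]
ft_force: [-0.8, 0.3, -0.2]
width: -0.0001
```

>>> move_arm(
  steps=[
    [[0,-0.1,0,0,0,0,0],[0,-0.2,0,0,0,0,0]],
  ],
)

```text
t: 14.15
ee_pos: [0.5616, -0.061, 0.214]
tool_rot: [-0.046, 0.999, -0.0, 0.004]
ft_force: [-6.6, -0.7, 4.7]
width: -0.0003
```

```bash
python3 - <<'E'
from h import *
stat((13,-56,40))
E
```

```text
t 14.15 tip [ 14.7 -56.2] 41.0 z-axis [ 0.008  0.    -1.   ] yaw err -0.07 F [-6.6 -0.7  4.7] w -0.00032629171407831545
(13, -56, 40) [0.17 0.02 0.1 ]
```

It's at the stop: 6.6 N, carrier axis about 38 mm. I'll withdraw straight back, rise and swing clear to look.

>>> move_arm(
  steps=[
    [[0,0.5,0,0,0,0,0],[0,2,0,0,0,0,0],[0,4,0,0,0,0,0],[0,5,0,-4,0,0,0],[0,6,0,-8,0,0,0],[0,9,0,-13,0,0,0],[0,13,0,-16,0,0,0],[0,17,0,-18,0,0,0],[0,17,0,-18,0,0,0],[0,17,0,-18,0,0,0]],
  ],
)

```text
t: 15.15
ee_pos: [0.3902, -0.0767, 0.3934]
tool_rot: [-0.046, 0.999, -0.001, 0.005]
ft_force: [1.0, -0.4, 0.3]
width: 0.0001
```

```bash
python3 - <<'E'
from h import *
import cv2
stat(); look("c5")
a=viewer.capture("scene")[:,:,::-1][150:270,200:360]
cv2.imwrite("pics/s5.png",cv2.resize(a,None,fx=5,fy=5,interpolation=cv2.INTER_CUBIC))
E
```

```text
t 15.15 tip [-156.8  -56.1] 220.4 z-axis [ 0.01  -0.001 -1.   ] yaw err -0.13 F [ 1.  -0.4  0.3] w 0.00011813555320590047
```

View pics/c5.png

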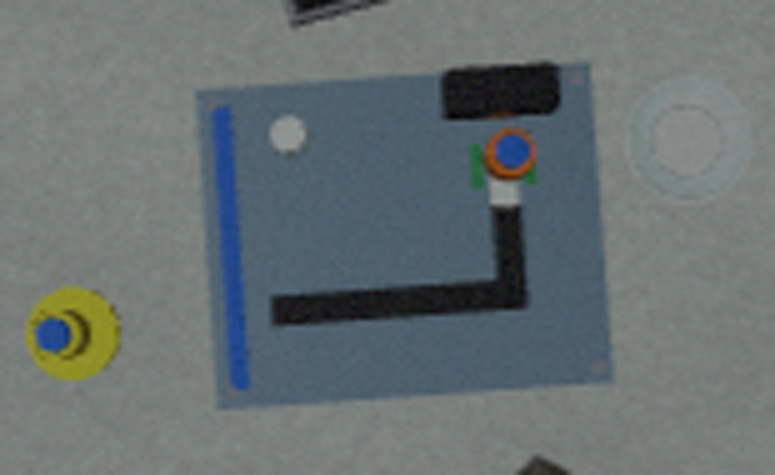

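View pics/s5.png

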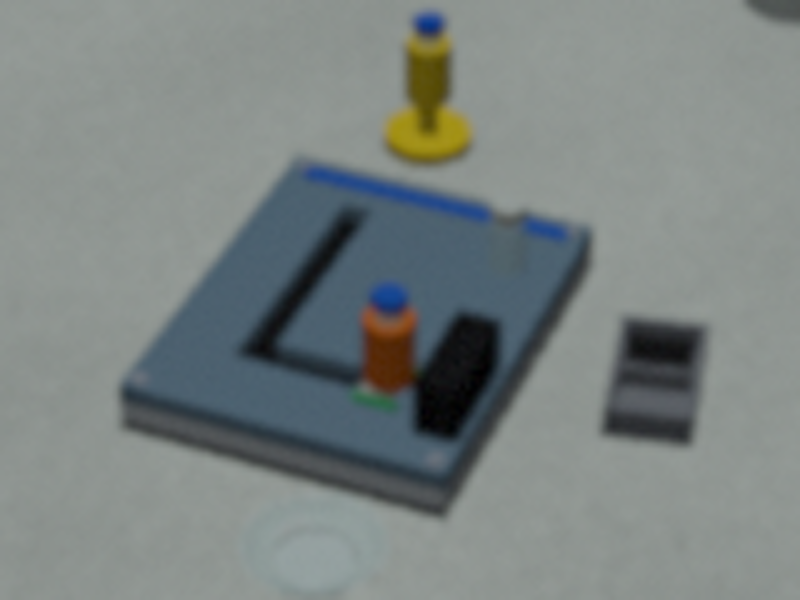

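The carrier stands upright between the green marks in both views, with its cap at top crop (513,152). The spare vial, case, dish and yellow look-alike haven't moved. One numeric check, then I hand in.

```bash
python3 - <<'E'
from h import *
print("carrier stage mm",(R2.T@(ray(crop((513,152)),.086)-O)*1e3).round(1), (R2.T@(ray(crop((511,153)),.072)-O)*1e3).round(1))
arm.close_job()
E
```

```text
carrier stage mm [ 36.2 -56.7] [ 36.7 -56.6]
the job is handed in; nothing more can be done
```

I pushed the orange carrier along the long leg to the corner, then along the short leg to its end stop. I handed the job in at about 15 s of the 48 s allowed; no verdict was reported.

- **Final position:** the camera puts the carrier's axis at stage x of about 36.5 mm and y of about -56.6 mm, against a stop at x 37. It stands upright between the green marks.
- **Stops reached:** resistance rose to about 11 N at the corner and about 7 N at the end. The tip position at the end stop put the axis at about 38 mm, within about 1.5 mm of the camera reading.
- **Surroundings:** in the last pictures the spare vial, cuvette case, petri dish and yellow look-alike had not moved. The tube rack, tip box, wash bottle and jar were outside those crops, and the arm stayed well away from them on the bench. The arm ended withdrawn, clear of everything.
- **One thing went wrong:** my first approach pressed down with about 21 N, probably a gripper knuckle on the vial cap. I backed off and turned the tool 90° so its narrow side faced the post. The pictures show no lasting effect, but I can't rule out a brief tilt of the carrier at that moment.

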